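Point out what the lemon tea is made with

TASK

Show a guest what to make a lemon tea with: with the fingertips pointing down, point at the small yellow tea box, then at the glass jar of white sugar lumps, then at the mug with the red stripes, each time staying about two seconds a few centimetres above the middle of its top. Touch and move nothing, keep the hand well above the other mug, the tin and the timer so that it points at none of them, and finish still pointing at the striped mug, without touching it.

Things in the scene. Friction and masses are not known exactly. Their poses are not given: they have to be found in the camera images.
- tea_box_top (a point): Small yellow cardboard box of lemon tea bags with a dark green band at its foot, 63 x 76 mm and 55 mm high. This point is the centre of its top face, 55 mm above the board it stands on. Named first. The frame's z axis points up for all the points listed here.
- sugar_jar_top (a point): Round clear glass jar with a clip lid and an orange-brown sealing ring, white sugar lumps inside, about 105 mm across (123 mm with the wire clip), 125 mm high, shut. This point is the centre of the top of its lid, 125 mm above the board it stands on. Named second. (Jars of the same kind with grey or cream contents stand far back on the right; they are not meant.)
- striped_mug_top (a point): White mug with red stripes round it, 87 mm across, 102 mm high, with a handle that reaches 81 mm out from its axis. This point is the centre of its open mouth at rim height, 102 mm above the worktop. Named third and last.
- dotted_mug_top (a point): White mug with blue-grey dots, 92 mm across, 93 mm high, handle reaching 82 mm from its axis; not to be pointed at. This point is the centre of its mouth at rim height.
- low_tin_top (a point): Low round food tin with a dark blue label, 76 mm across, 58 mm high; not to be pointed at. This point is the centre of its top. Tea box, sugar jar and tin stand in any order on a light wooden board over the hob, left of the robot's middle, board top 28 mm above the worktop; the mugs and the timer stand in any order on the worktop, middle to right.
- egg_timer_top (a point): Round kitchen timer, red below, white dome above, 64 mm across, 52 mm high; not to be pointed at. This point is the top of its dome. Kettle, cartons, bottle and other jars stand behind, all more than 0.57 m ahead of the base and right of y = 0.2; other clutter lies beyond, far left and far right.
- cabinet_corner (a point): Lower front left corner of the wall cabinet that hangs over the right and middle of the worktop, 0.455 m above it; keep the wrist clear. The front runs from here straight to the right (-y), the body back (+x) and up. Two door knobs stand up to 40 mm out of the front.
- cover_board: Light wooden board over the hob, 445 mm (x) by 560 mm (y), top 28 mm above the worktop; this origin lies under its centre. Tea box, sugar jar and tin stand on it.
Mind the look-alikes: they are no part of the job. What is shaped like the part that bears striped_mug_top but pink or turquoise is not meant.

How it is judged:
By the outcome, as a careful person would: the job done as asked, in the order asked, and still so for the second after the job is handed in, with the robot touching nothing.
It also fails if it takes over 48 s, if anything falls off the work surface, if the arm or the gripper's body presses on something with over 40 N, if the wrist force passes 120 N, or if a joint passes its speed limit or range.

ROBOT

A 6-joint arm with a two-finger parallel gripper is mounted at the origin on a cart in front of the work surface, level with it; the furniture and walls round the work are solid. World frame = base frame: x ahead of the robot, y to its left, z up, the work surface at z = 0. Lengths are in m, angles in rad, forces in N, time in s.
With the tool pointing down it reaches from about 0.425 to 1.125 m from the base axis. Payload 14.9 kg.
Tool frame: the origin (TCP) lies between the finger pads, 19 mm behind the fingertips; this is the grasp point; z points along the fingers, y is the line along which they close (so a half turn about z gives the same grasp; the last joint's range is limited). The gripper opens to 91 mm and grips with 3 to 60 N. Pads are 32 mm wide; open, the fingers measure 118 mm over their backs; the gripper's body (76 mm by 178 mm) begins 60 mm behind the grasp point.
Start: joints at [-1.328, 0.379, 1.734, -0, 1.028, -0.033], TCP at [0.191, -0.674, 0.233] pointing down, gripper open.
Joint ranges: [-2.77, 2.77], [-0.74, 2.19], [0, 2.66], [-1.06, 4.2], [0.31, 2.87], [-3.08, 3.08]. Speed limits (rad/s): [1.89, 1.89, 2.39, 3.14, 3.14, 3.14].

INTERFACE

Orientations are given as a rotation vector (axis times angle).
In Python, from workcell import observe, read_camera, job_done gives the robot as it stands.
- The arm moves only by the tool step_arm, never from a script. Its argument "increments" is a list of rows, each a list of 7 numbers: the shift along the tool's x, y, z normalised to -1 to 1, where 1 is 0.03 m, then the turn, a rotation vector about the tool's x, y, z normalised to -1 to 1, where 1 is 90 degrees, then the opening, from 0 (shut) to 1 (fully open). A call has 1 to 12 rows; each row shifts and turns the commanded pose from where the row before left it, along the tool's axes as they then stand; what a row does not reach is not made up. A row lasts 1/10 s, in which the tool goes at most 50 mm and 8.59 degrees, less where a joint would pass 70% of its speed; a pose out of reach is approached as far as the arm can. A call with a number of a shift or a turn outside -1 to 1 is refused whole. A call with a gripper value outside its range is refused whole. The fingers move at their own pace and stop on an object; "squeeze" is the grip in N (left out, the last holds). Time passes only in rows, so rows that do not move let the fingers close. It gives the time, the measured TCP pose, the force, the opening and the grip force at its end, in the units of the state.
- observe(): the state, without advancing time (a new reading comes with each control period).
- read_camera(name): name is "side" or "top"; returns a dict with "pixels" (384x512x3 uint8, blue, green, red), "range_z" (384x512 float32, m along the optical axis (not along the pixel's ray), 0 where there is no reading), "vertical_fov" (degrees; the focal length in pixels is half the picture's height over the tangent of half this angle, whatever the lens; pixels are square), "cx", "cy" (the principal point, pixels), "k1" (the pictures are not rectified: a ray, as slopes to the right and down, at radius r is drawn at 1 + k1 r^2 times it, then the intrinsics apply), "cam_to_world" (4x4, takes a point from camera to world coordinates). Camera axes: x right, y up, looking along -z (the intrinsics and any distortion apply to the point x, -y, -z); pixel columns grow to the right and rows downward; lengths in m; the calibration is good to about 2 mm. A picture is of the moment at which its call begins.
- job_done(): hands the job in; it is judged then, once.
The state is a dict: "time": time; "q": joint angles; "qd": joint speeds; "joint_torque": joint torques, N m; "ee_pos": TCP position; "tool_rot": TCP orientation; "force": force on the tool from outside, world axes, zero at the start; "moment": the same for the moment, N m; "grip_width": opening from 0.0 (shut) to 1.0 (fully open); "grasp_force": force on a finger pad.
Only numpy, scipy, OpenCV 4.12 (cv2) and the standard library are available. Lean on these libraries where they do the work, as an engineer would, in place of code of your own. Each camera call takes 0.05 s, during which the arm holds its last target. There are 200 camera calls.

## Working session

There is one attempt and no reset: what is moved stays moved. The work goes in short steps, Python scripts to look and compute and a tool call to move; the robot and the scene stay as the last step left them, time stands still between calls to the robot, and variables do not carry over. Pictures are saved under pics/ and viewed, at most 10 in all, crops included, and the job is handed in when it is done.

Besides the shell and the picture viewer there is one more tool, called after "Call:" as name(argument=value, ...), one argument or row to a line, values as JSON. step_arm: Moves the arm, as the interface text tells. Scaled input: -1 to 1 covers 0.03 m each way for a shift and 90 degrees each way for a turn. Its arguments: {"type":"object","properties":{"increments":{"type":"array","items":{"type":"array","items":{"type":"number","minimum":-1,"maximum":1}}},"squeeze":{"type":"number"}},"required":["increments"]}

```bash
mkdir -p pics; cat > h.py <<'E'
import numpy as np, cv2
from workcell import observe, read_camera, job_done
def cloud(c):
    h,w=c["range_z"].shape; f=h/2/np.tan(np.radians(c["vertical_fov"])/2)
    K=np.array([[f,0,c["cx"]],[0,f,c["cy"]],[0,0,1]]); 
    u,v=np.meshgrid(np.arange(w),np.arange(h))
    p=np.stack([u,v],-1).reshape(-1,1,2).astype(np.float64)
    s=cv2.undistortPoints(p,K,np.array([c["k1"],0,0,0.])).reshape(h,w,2)
    z=c["range_z"]; P=np.stack([s[...,0]*z,-s[...,1]*z,-z,np.ones_like(z)],-1)
    W=(P@np.array(c["cam_to_world"]).T)[...,:3]; W[z==0]=np.nan
    return W
E
python3 - <<'E'
from h import *
for n in("side","top"):
    c=read_camera(n); cv2.imwrite(f"pics/{n}0.png",cv2.resize(c["pixels"],(800,600))); np.savez(n+"0.npz",W=cloud(c),im=c["pixels"])
    print(n,c["vertical_fov"],c["k1"],np.round(c["cam_to_world"],3).tolist())
s=observe();print(s)
E
```

```text
side 44.92467748159998 -0.1661101274604468 [[-0.981, 0.083, -0.176, 0.156], [-0.193, -0.52, 0.832, 1.427], [-0.022, 0.85, 0.526, 1.233], [0.0, 0.0, 0.0, 1.0]]
top 53.85148551197486 -0.08533235311559613 [[-0.005, 0.784, -0.62, -0.568], [-1.0, -0.003, 0.004, -0.124], [0.002, 0.62, 0.784, 1.631], [0.0, 0.0, 0.0, 1.0]]
{'time': 0.1, 'q': array([-1.32830384e+00,  3.79342459e-01,  1.73468264e+00,  1.52692810e-05,
        1.02850900e+00, -3.33050680e-02]), 'qd': array([ 3.63852436e-04,  1.38188821e-04, -2.61826459e-03,  5.33560204e-04,
       -6.49176465e-04,  2.84762971e-05]), 'joint_torque': array([ 1.01528203e-03, -7.65036821e+01, -4.35295236e+01,  6.52625388e-02,
        3.98446794e-02, -2.88472495e-05]), 'ee_pos': array([ 0.19053863, -0.67324128,  0.23218308]), 'tool_rot': array([-3.11084252e+00, -4.31708902e-01,  1.33926638e-04]), 'force': array([-0.565269  , -0.28622156, -0.35820625]), 'moment': array([-0.01425687, -0.01879319,  0.00237321]), 'grasp_force': 0.0, 'grip_width': 0.99941959261497}
```

View pics/top0.png

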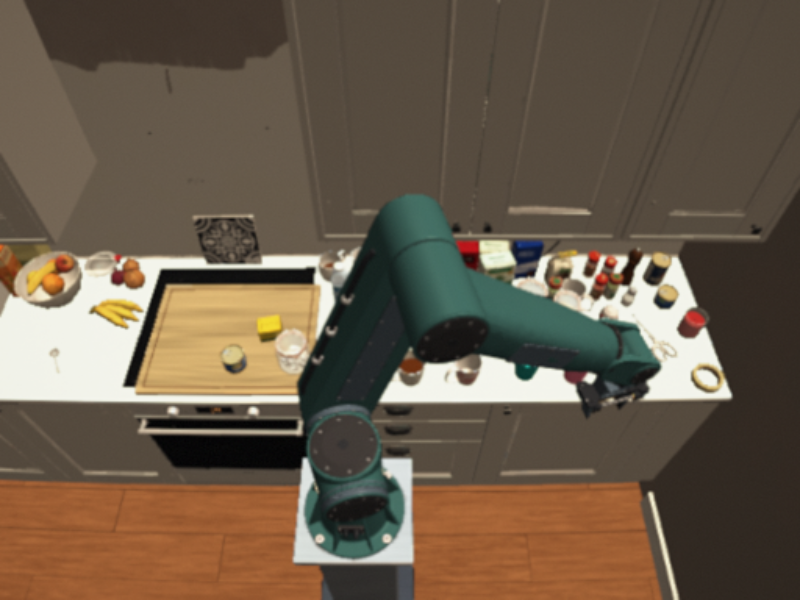

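View pics/side0.png

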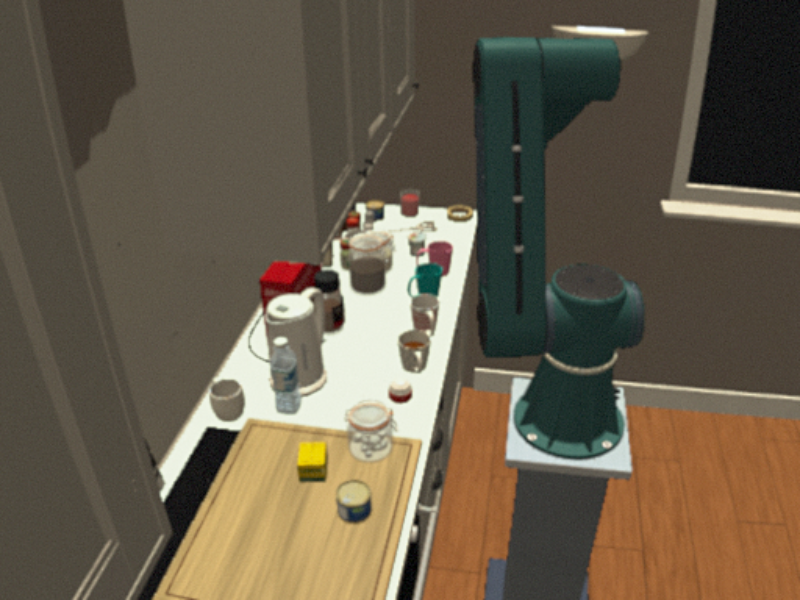

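The top view shows the tea box at (269,327), tin (232,357), jar (291,350), and two mugs at (411,367) and (468,367). The side view shows the timer at (400,390) and mugs at (414,350) and (424,313). I need a zoom to tell the mugs apart.

```bash
python3 - <<'E'
from h import *
S=np.load("side0.npz");T=np.load("top0.npz")
a=cv2.resize(S["im"][120:300,170:310],(466,600),interpolation=2)
b=cv2.resize(T["im"][210:260,250:320],None,fx=4.7,fy=4.7,interpolation=2)
o=np.zeros((600,800,3),np.uint8);o[:,:466]=a;o[:b.shape[0],468:468+b.shape[1]]=b
cv2.imwrite("pics/zoom.png",o)
for nm,D,(x0,y0,x1,y1),zl in [("box",S,(188,278,212,308),.06),("jar",S,(218,254,256,296),.1),("tin",S,(212,304,240,336),.06),("mugA",S,(252,208,278,240),.06),("mugB",S,(258,186,284,216),.06),("timer",S,(246,240,266,260),.025),
 ("box",T,(160,198,184,222),.06),("jar",T,(172,206,202,242),.1),("tin",T,(138,218,160,240),.06),("mugA",T,(250,222,276,248),.06),("mugB",T,(282,222,312,248),.06)]:
    W=D["W"][y0:y1,x0:x1].reshape(-1,3);C=D["im"][y0:y1,x0:x1].reshape(-1,3)
    m=(W[:,2]>zl)&(W[:,2]<.2)
    P=W[m]; print(nm,m.sum(),np.round(np.nanpercentile(P,[2,50,98],axis=0),3).tolist())
    top=P[:,2]>np.nanpercentile(P[:,2],95)-.012
    Q=P[top].astype(np.float32); print("   top", len(Q),np.round((Q.min(0)+Q.max(0))/2,3),np.round(np.ptp(Q,0),3),np.round(Q.mean(0),3))
W=S["W"];Y=W[...,1];m=(W[...,2]>.3)&(W[...,0]>.3)&(W[...,0]<1.2)&(abs(Y)<.5)
P=W[m];print("cab",np.round(np.nanpercentile(P,[1,50,99],axis=0),3).tolist())
E
```

```text
box 363 [[0.541, 0.267, 0.062], [0.573, 0.313, 0.082], [0.606, 0.345, 0.089]]
   top 287 [0.577 0.307 0.083] [0.071 0.083 0.015] [0.575 0.307 0.083]
jar 684 [[0.413, 0.17, 0.102], [0.459, 0.231, 0.138], [0.513, 0.263, 0.153]]
   top 311 [0.464 0.213 0.149] [0.1   0.096 0.018] [0.463 0.215 0.146]
tin 391 [[0.424, 0.369, 0.062], [0.456, 0.409, 0.081], [0.491, 0.441, 0.088]]
   top 327 [0.458 0.403 0.083] [0.071 0.081 0.016] [0.457 0.404 0.082]
mugA 293 [[0.38, -0.261, 0.061], [0.418, -0.169, 0.078], [0.464, -0.09, 0.095]]
   top 114 [ 0.422 -0.153  0.091] [0.091 0.117 0.017] [ 0.422 -0.161  0.089]
mugB 355 [[0.382, -0.383, 0.062], [0.419, -0.308, 0.084], [0.458, -0.189, 0.103]]
   top 131 [ 0.421 -0.284  0.099] [0.084 0.208 0.019] [ 0.418 -0.313  0.096]
timer 137 [[0.409, -0.04, 0.026], [0.434, -0.012, 0.043], [0.462, 0.007, 0.055]]
   top 76 [0.436 0.067 0.092] [0.048 0.226 0.102] [ 0.436 -0.016  0.049]
box 250 [[0.45, 0.219, 0.062], [0.558, 0.284, 0.084], [0.61, 0.333, 0.152]]
   top 58 [0.476 0.233 0.148] [0.061 0.037 0.02 ] [0.47  0.232 0.146]
jar 392 [[0.414, 0.157, 0.102], [0.449, 0.201, 0.14], [0.51, 0.25, 0.158]]
   top 175 [0.465 0.206 0.151] [0.088 0.09  0.02 ] [0.462 0.205 0.148]
tin 199 [[0.421, 0.366, 0.063], [0.455, 0.399, 0.082], [0.493, 0.438, 0.091]]
   top 153 [0.459 0.402 0.085] [0.079 0.075 0.016] [0.459 0.401 0.083]
mugA 103 [[0.38, -0.203, 0.06], [0.398, -0.161, 0.073], [0.469, -0.126, 0.098]]
   top 26 [ 0.423 -0.163  0.092] [0.092 0.082 0.015] [ 0.397 -0.167  0.092]
mugB 140 [[0.38, -0.38, 0.061], [0.396, -0.341, 0.083], [0.461, -0.27, 0.104]]
   top 46 [ 0.412 -0.328  0.099] [0.069 0.108 0.017] [ 0.401 -0.333  0.097]
cab [[0.585, -0.406, 0.321], [0.823, 0.1, 0.75], [0.963, 0.355, 1.035]]
```

View pics/zoom.png

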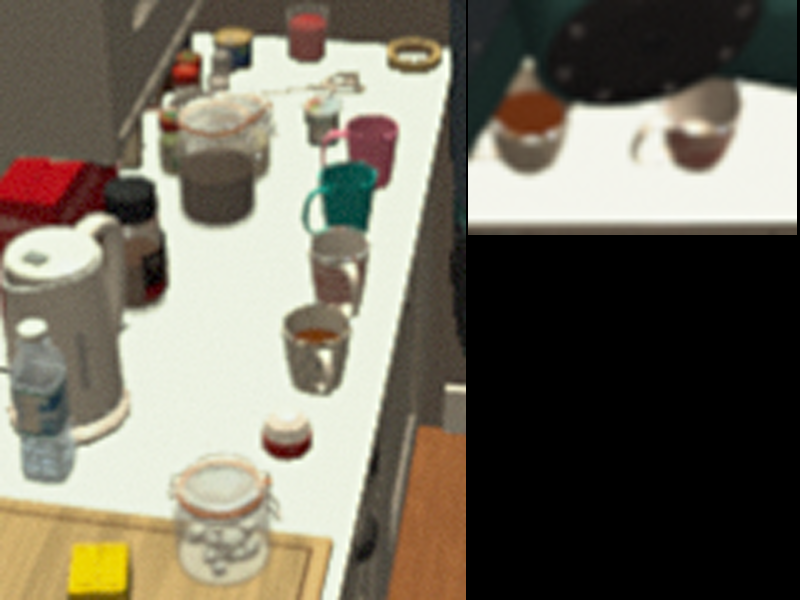

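Mug B, at top view (468,367), is the reddish striped one and is also the taller. Mug A holds tea and is the dotted one. Next I'll get the cabinet front, and start with a yaw to the world axes, a small lift and closed fingers.

```bash
python3 - <<'E'
from h import *
for n in("side","top"):
    W=np.load(n+"0.npz")["W"]
    for y in np.arange(-.8,.5,.1):
        m=(abs(W[...,1]-y)<.05)&(W[...,2]>.44)&(W[...,2]<1.1)&(W[...,0]>.55)
        if m.sum()>20: print(n,round(y,1),m.sum(),np.round(np.percentile(W[m],[.5,5,50],axis=0)[:,[0,2]],3).tolist())
E
```

```text
side -0.8 323 [[0.583, 0.458], [0.584, 0.477], [0.586, 0.667]]
side -0.7 414 [[0.583, 0.458], [0.585, 0.478], [0.587, 0.686]]
side -0.6 625 [[0.584, 0.46], [0.586, 0.492], [0.596, 0.704]]
side -0.5 478 [[0.585, 0.454], [0.587, 0.478], [0.596, 0.681]]
side -0.4 489 [[0.568, 0.455], [0.583, 0.475], [0.587, 0.685]]
side -0.3 778 [[0.566, 0.457], [0.584, 0.484], [0.587, 0.716]]
side -0.2 1229 [[0.584, 0.461], [0.586, 0.495], [0.595, 0.748]]
side -0.1 1171 [[0.586, 0.462], [0.588, 0.488], [0.597, 0.747]]
side -0.0 1006 [[0.584, 0.46], [0.585, 0.48], [0.588, 0.738]]
side 0.1 19703 [[0.585, 0.458], [0.591, 0.49], [0.771, 0.77]]
side 0.2 3231 [[0.954, 0.444], [0.956, 0.479], [0.959, 0.78]]
side 0.3 3961 [[0.954, 0.443], [0.956, 0.481], [0.959, 0.791]]
side 0.4 531 [[0.955, 0.446], [0.956, 0.485], [0.959, 0.806]]
top -0.8 3864 [[0.583, 0.464], [0.585, 0.509], [0.59, 0.855]]
top -0.7 3635 [[0.583, 0.46], [0.585, 0.504], [0.59, 0.85]]
top -0.6 4072 [[0.584, 0.459], [0.588, 0.506], [0.598, 0.853]]
top -0.5 4011 [[0.584, 0.459], [0.588, 0.504], [0.599, 0.85]]
top -0.4 3952 [[0.572, 0.461], [0.585, 0.513], [0.59, 0.855]]
top -0.3 3987 [[0.573, 0.464], [0.585, 0.523], [0.59, 0.861]]
top -0.2 3497 [[0.584, 0.588], [0.587, 0.638], [0.598, 0.899]]
top -0.1 3553 [[0.592, 0.561], [0.595, 0.623], [0.599, 0.894]]
top -0.0 4100 [[0.583, 0.463], [0.586, 0.515], [0.592, 0.861]]
top 0.1 1988 [[0.582, 0.463], [0.585, 0.513], [0.589, 0.86]]
top 0.2 1821 [[0.951, 0.443], [0.955, 0.476], [0.961, 0.745]]
top 0.3 2296 [[0.951, 0.445], [0.954, 0.475], [0.961, 0.745]]
top 0.4 2301 [[0.951, 0.444], [0.954, 0.477], [0.96, 0.744]]
```

Call:
step_arm(
  increments=[
    [0, 0, -1, 0, 0, 0.088, 0],
    [0, 0, -1, 0, 0, 0.088, 0],
    [0, 0, -1, 0, 0, 0, 0],
  ],
)

```text
time: 0.4
ee_pos: [0.1905, -0.6733, 0.3233]
tool_rot: [-3.141, 0.009, 0.0]
force: [-0.0, 0.3, 0.2]
grip_width: 0.768
grasp_force: 0.0
```

Call:
step_arm(
  increments=[
    [0.58, -0.9, 0, 0, 0, 0, 0],
    [0.58, -0.9, 0, 0, 0, 0, 0],
    [0.58, -0.9, 0, 0, 0, 0, 0],
    [0.58, -0.9, 0, 0, 0, 0, 0],
    [0.58, -0.9, 0, 0, 0, 0, 0],
    [0.58, -0.9, 0, 0, 0, 0, 0],
    [0.58, -0.9, 0, 0, 0, 0, 0],
    [0.58, -0.9, 0, 0, 0, 0, 0],
    [0.58, -0.9, 0, 0, 0, 0, 0],
    [0.58, -0.9, 0, 0, 0, 0, 0],
    [0.58, -0.9, 0, 0, 0, 0, 0],
    [0.58, -0.9, 0, 0, 0, 0, 0],
  ],
)

```text
time: 1.6
ee_pos: [0.4, -0.3484, 0.3226]
tool_rot: [-3.141, 0.001, 0.0]
force: [0.1, 0.1, 0.3]
grip_width: 0.003
grasp_force: 0.0
```

```bash
python3 - <<'E'
from h import *
c=read_camera("side");W=cloud(c);cv2.imwrite("pics/s1.png",cv2.resize(c["pixels"],(800,600)))
print(observe()["q"],observe()["ee_pos"])
m=(W[...,2]>.35)&(W[...,2]<1.1)&(W[...,0]>.2)&(W[...,0]<.56)&(abs(W[...,1]+.35)<.25)
for z in np.arange(.35,.8,.05):
    P=W[m&(abs(W[...,2]-z)<.025)]
    if len(P)>5: print(round(z,2),len(P),np.round(np.percentile(P,[1,99],axis=0)[:,:2],3).tolist())
E
```

```text
[-7.55364818e-01  3.18700677e-03  2.01099070e+00  1.15934646e-03
  1.12815943e+00  8.14897070e-01] [ 0.40150604 -0.34572102  0.32246765]
0.4 262 [[0.36, -0.424], [0.437, -0.254]]
0.45 204 [[0.361, -0.381], [0.432, -0.253]]
0.5 235 [[0.361, -0.354], [0.434, -0.289]]
0.55 215 [[0.294, -0.346], [0.467, -0.24]]
0.6 450 [[0.268, -0.327], [0.465, -0.184]]
0.65 452 [[0.229, -0.29], [0.421, -0.124]]
0.7 310 [[0.228, -0.28], [0.341, -0.101]]
0.75 140 [[0.232, -0.186], [0.286, -0.101]]
```

View pics/s1.png

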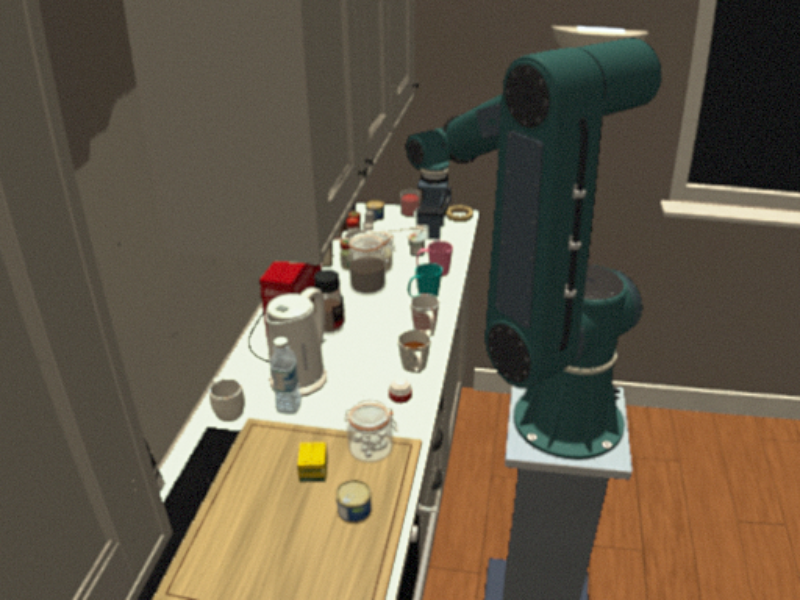

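Seen from the side, the hand at about (432,200) is clear of everything and the wrist reaches about 7 cm beyond the TCP. The path at x≈0.44 therefore clears the cabinet front at x=0.585.

Call:
step_arm(
  increments=[
    [0.11, -0.96, 0, 0, 0, 0, 0],
    [0.11, -0.96, 0, 0, 0, 0, 0],
    [0.11, -0.96, 0, 0, 0, 0, 0],
    [0.11, -0.96, 0, 0, 0, 0, 0],
    [0.11, -0.96, 0, 0, 0, 0, 0],
    [0.11, -0.96, 0, 0, 0, 0, 0],
    [0.11, -0.96, 0, 0, 0, 0, 0],
    [0.11, -0.96, 0, 0, 0, 0, 0],
    [0.11, -0.96, 0, 0, 0, 0, 0],
    [0.11, -0.96, 0, 0, 0, 0, 0],
    [0.11, -0.96, 0, 0, 0, 0, 0],
    [0.11, -0.96, 0, 0, 0, 0, 0],
  ],
)

```text
time: 2.85
ee_pos: [0.4393, -0.003, 0.3226]
tool_rot: [-3.142, 0.001, 0.0]
force: [1.1, -0.0, -0.4]
grip_width: 0.004
grasp_force: 0.0
```

Call:
step_arm(
  increments=[
    [0.06, -1, 0, 0, 0, 0, 0],
    [0.06, -1, 0, 0, 0, 0, 0],
    [0.06, -1, 0, 0, 0, 0, 0],
    [0.06, -1, 0, 0, 0, 0, 0],
    [0.06, -1, 0, 0, 0, 0, 0],
    [0.06, -1, 0, 0, 0, 0, 0],
    [0.06, -1, 0, 0, 0, 0, 0],
    [0.06, -1, 0, 0, 0, 0, 0],
  ],
)

```text
time: 3.65
ee_pos: [0.4538, 0.2371, 0.3225]
tool_rot: [3.141, -0.001, -0.0]
force: [0.4, -1.4, 0.4]
grip_width: 0.005
grasp_force: 0.0
```

```bash
cat > fit.py <<'E'
from h import *
from scipy.optimize import least_squares
def circ(Q,r):
    f=lambda p: np.hypot(Q[:,0]-p[0],Q[:,1]-p[1])-r
    c0=(Q[:,:2].min(0)+Q[:,:2].max(0))/2
    return least_squares(f,c0,loss="soft_l1",f_scale=.004).x
E
python3 - <<'E'
from fit import *
print(observe()["ee_pos"],observe()["q"])
W0=np.load("side0.npz")["W"]
c=read_camera("top");W=cloud(c);im=c["pixels"]
cv2.imwrite("pics/topmug.png",cv2.resize(im[200:260,230:330],(800,480),interpolation=2))
S=cloud(read_camera("side"))
for n,w in(("top",W),("side",S),("side0",W0)):
  # vertical outer walls and rim, handles excluded by |y| side via robust loss
  for nm,cx,cy,r,h in(("striped",.42,-.335,.0435,.102),("dotted",.42,-.165,.046,.093),("timer",.435,-.015,.032,.052)):
    d=np.hypot(w[...,0]-cx,w[...,1]-cy); m=(d<.06)&(w[...,2]>h-.012)&(w[...,2]<h+.012)
    Q=w[m]
    if len(Q)>10: print(n,nm,len(Q),np.round(circ(Q,r-.002),4),np.round([*Q.min(0),*Q.max(0)],3), round(float(np.percentile(Q[:,2],90)),3))
E
```

```text
[0.45377018 0.23709907 0.32254935] [ 4.35976092e-01 -2.97859511e-02  2.04335092e+00 -2.05313086e-05
  1.12832568e+00  2.00726065e+00]
top striped 82 [ 0.4216 -0.3385] [ 0.378 -0.383  0.09   0.466 -0.284  0.111] 0.105
top dotted 86 [ 0.4229 -0.1613] [ 0.377 -0.204  0.081  0.471 -0.112  0.1  ] 0.095
top timer 72 [ 0.4542 -0.0349] [ 0.407 -0.052  0.04   0.46  -0.002  0.059] 0.053
side striped 94 [ 0.4207 -0.3372] [ 0.379 -0.389  0.09   0.463 -0.282  0.107] 0.103
side dotted 126 [ 0.4216 -0.1597] [ 0.377 -0.21   0.081  0.469 -0.109  0.1  ] 0.094
side timer 82 [ 0.4426 -0.0402] [ 0.409 -0.045  0.04   0.463  0.003  0.06 ] 0.052
side0 striped 101 [ 0.4203 -0.3367] [ 0.379 -0.388  0.09   0.463 -0.284  0.108] 0.102
side0 dotted 117 [ 0.4221 -0.1591] [ 0.377 -0.212  0.081  0.468 -0.109  0.099] 0.094
side0 timer 77 [ 0.4411 -0.0419] [ 0.412 -0.046  0.04   0.46   0.006  0.058] 0.052
```

View pics/topmug.png

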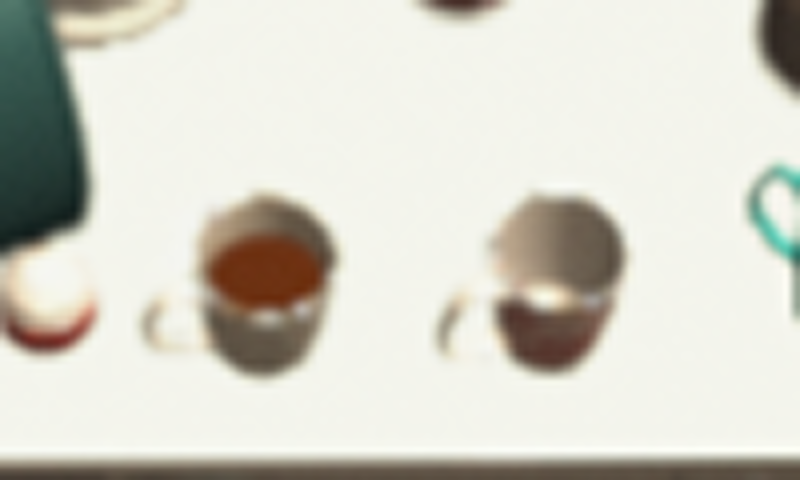

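The striped mug (reddish, empty, crop centre (560,250)) is at (0.421, -0.337). The tea box is at (0.575, 0.307), so I go there now.

Call:
step_arm(
  increments=[
    [0.81, -0.465, 0, 0, 0, 0, 0],
    [0.81, -0.465, 0, 0, 0, 0, 0],
    [0.81, -0.465, 0, 0, 0, 0, 0],
    [0.81, -0.465, 0, 0, 0, 0, 0],
    [0.81, -0.465, 0, 0, 0, 0, 0],
    [0, 0, 0.98, 0, 0, 0, 0],
    [0, 0, 0.98, 0, 0, 0, 0],
    [0, 0, 0.98, 0, 0, 0, 0],
    [0, 0, 0.98, 0, 0, 0, 0],
    [0, 0, 0.98, 0, 0, 0, 0],
    [0, 0, 0.98, 0, 0, 0, 0],
    [0, 0, 0, 0, 0, 0, 0],
  ],
)

```text
time: 4.95
ee_pos: [0.5734, 0.3038, 0.1425]
tool_rot: [3.139, -0.002, -0.009]
force: [-1.2, -0.6, 0.3]
grip_width: 0.002
grasp_force: 0.0
```

```bash
python3 - <<'E'
from fit import *
c=read_camera("side");W=cloud(c);cv2.imwrite("pics/s2.png",cv2.resize(c["pixels"][190:350,140:353],(798,600),interpolation=2))
print(observe()["ee_pos"])
T=cloud(read_camera("top"));W0=np.load("side0.npz")["W"];T0=np.load("top0.npz")["W"]
for n,w in(("s",W),("t",T),("s0",W0),("t0",T0)):
    d=np.hypot(w[...,0]-.463,w[...,1]-.21);Q=w[(d<.07)&(w[...,2]>.135)&(w[...,2]<.17)]
    if len(Q)>10: print(n,len(Q),np.round([*Q.min(0),*Q.max(0),*Q.mean(0)],3),circ(Q[Q[:,2]<.15],.05))
E
```

```text
[0.5746361  0.30449831 0.14497089]
s 395 [0.414 0.163 0.135 0.519 0.261 0.159 0.463 0.217 0.144] [0.46816076 0.19591046]
t 260 [0.415 0.16  0.135 0.515 0.253 0.164 0.461 0.205 0.145] [0.47560052 0.21367172]
s0 394 [0.414 0.16  0.135 0.517 0.261 0.158 0.463 0.217 0.144] [0.46813751 0.19489777]
t0 256 [0.414 0.161 0.135 0.519 0.254 0.161 0.462 0.205 0.145] [0.47819064 0.20931395]
```

View pics/s2.png

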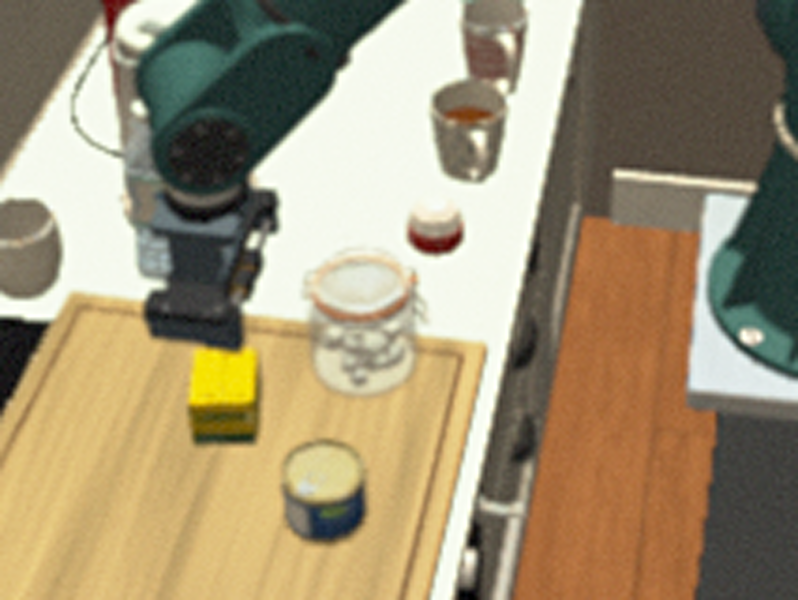

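The hand is over the yellow box (crop (225,375)) at the right height, and the mug at crop (495,40) shows red stripes. I'll hold for about 2.3 s, then rise and move to the jar.

Call:
step_arm(
  increments=[
    [0, 0, 0, 0, 0, 0, 0],
    [0, 0, 0, 0, 0, 0, 0],
    [0, 0, 0, 0, 0, 0, 0],
    [0, 0, 0, 0, 0, 0, 0],
    [0, 0, 0, 0, 0, 0, 0],
    [0, 0, 0, 0, 0, 0, 0],
    [0, 0, 0, 0, 0, 0, 0],
    [0, 0, 0, 0, 0, 0, 0],
    [0, 0, 0, 0, 0, 0, 0],
    [0, 0, 0, 0, 0, 0, 0],
    [0, 0, 0, 0, 0, 0, 0],
    [0, 0, 0, 0, 0, 0, 0],
  ],
)

```text
time: 6.25
ee_pos: [0.5756, 0.3055, 0.1463]
tool_rot: [-3.142, 0.001, 0.0]
force: [-0.2, -0.2, 0.4]
grip_width: 0.005
grasp_force: 0.0
```

Call:
step_arm(
  increments=[
    [0, 0, 0, 0, 0, 0, 0],
    [0, 0, 0, 0, 0, 0, 0],
    [0, 0, 0, 0, 0, 0, 0],
    [0, 0, 0, 0, 0, 0, 0],
    [0, 0, 0, 0, 0, 0, 0],
    [0, 0, 0, 0, 0, 0, 0],
    [0, 0, 0, 0, 0, 0, 0],
    [0, 0, 0, 0, 0, 0, 0],
    [0, 0, 0, 0, 0, 0, 0],
    [0, 0, 0, 0, 0, 0, 0],
    [0, 0, 0, 0, 0, 0, 0],
  ],
)

```text
time: 7.35
ee_pos: [0.5756, 0.3055, 0.1464]
tool_rot: [-3.142, 0.001, -0.0]
force: [-0.1, 0.5, 0.2]
grip_width: 0.002
grasp_force: 0.0
```

Call:
step_arm(
  increments=[
    [0, 0, -1, 0, 0, 0, 0],
    [0, 0, -1, 0, 0, 0, 0],
    [0, 0, -1, 0, 0, 0, 0],
    [0, 0, -1, 0, 0, 0, 0],
    [-0.74, 0.63, 0, 0, 0, 0, 0],
    [-0.74, 0.63, 0, 0, 0, 0, 0],
    [-0.74, 0.63, 0, 0, 0, 0, 0],
    [-0.74, 0.63, 0, 0, 0, 0, 0],
    [-0.74, 0.63, 0, 0, 0, 0, 0],
    [0, 0, 0.8, 0, 0, 0, 0],
    [0, 0, 0.8, 0, 0, 0, 0],
    [0, 0, 0, 0, 0, 0, 0],
  ],
)

```text
time: 8.55
ee_pos: [0.463, 0.2104, 0.2161]
tool_rot: [3.14, -0.001, -0.006]
force: [-0.6, -0.2, 0.7]
grip_width: 0.009
grasp_force: 0.0
```

```bash
python3 - <<'E'
from h import *
c=read_camera("side");cv2.imwrite("pics/s3.png",cv2.resize(c["pixels"][150:310,140:353],(798,600),interpolation=2))
s=observe();print(s["time"],s["ee_pos"],s["q"])
E
```

```text
8.6 [0.46386921 0.21083969 0.21769616] [3.80846537e-01 9.82347346e-02 2.12290636e+00 4.96780404e-05
 9.22771920e-01 1.95234703e+00]
```

View pics/s3.png

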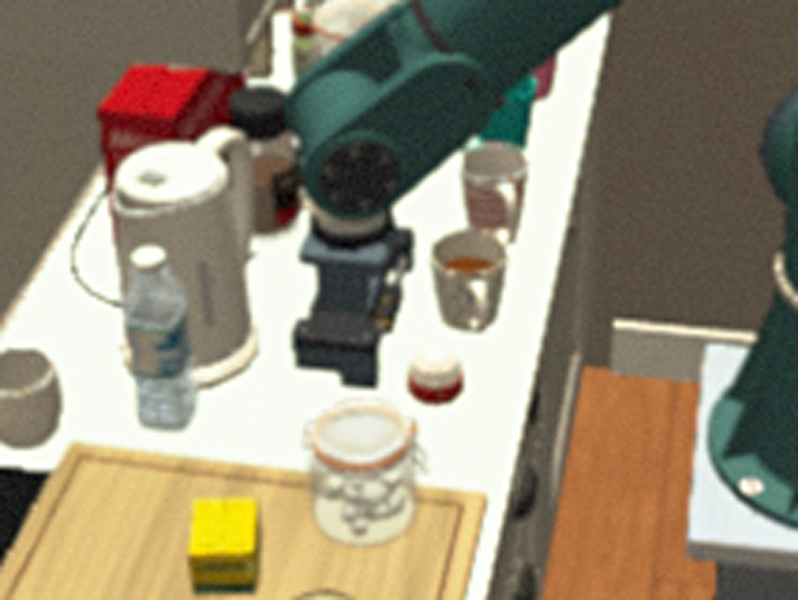

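The fingertips are about 4.5 cm over the jar lid (crop (360,430)), and nothing is touched. I'll hold, rise, and travel high to the striped mug.

Call:
step_arm(
  increments=[
    [0, 0, 0, 0, 0, 0, 0],
    [0, 0, 0, 0, 0, 0, 0],
    [0, 0, 0, 0, 0, 0, 0],
    [0, 0, 0, 0, 0, 0, 0],
    [0, 0, 0, 0, 0, 0, 0],
    [0, 0, 0, 0, 0, 0, 0],
    [0, 0, 0, 0, 0, 0, 0],
    [0, 0, 0, 0, 0, 0, 0],
    [0, 0, 0, 0, 0, 0, 0],
    [0, 0, 0, 0, 0, 0, 0],
    [0, 0, 0, 0, 0, 0, 0],
    [0, 0, 0, 0, 0, 0, 0],
  ],
)

```text
time: 9.8
ee_pos: [0.4645, 0.2111, 0.2183]
tool_rot: [3.142, -0.001, -0.0]
force: [0.7, -0.0, -0.4]
grip_width: 0.002
grasp_force: 0.0
```

Call:
step_arm(
  increments=[
    [0, 0, 0, 0, 0, 0, 0],
    [0, 0, 0, 0, 0, 0, 0],
    [0, 0, 0, 0, 0, 0, 0],
    [0, 0, 0, 0, 0, 0, 0],
    [0, 0, 0, 0, 0, 0, 0],
    [0, 0, 0, 0, 0, 0, 0],
    [0, 0, 0, 0, 0, 0, 0],
    [0, 0, 0, 0, 0, 0, 0],
    [0, 0, 0, 0, 0, 0, 0],
    [0, 0, 0, 0, 0, 0, 0],
    [0, 0, 0, 0, 0, 0, 0],
  ],
)

```text
time: 10.9
ee_pos: [0.4645, 0.2111, 0.2183]
tool_rot: [3.142, -0.001, 0.0]
force: [0.2, 0.5, -0.1]
grip_width: 0.004
grasp_force: 0.0
```

Call:
step_arm(
  increments=[
    [0, 0, -1, 0, 0, 0, 0],
    [0, 0, -1, 0, 0, 0, 0],
    [0, 0, -1, 0, 0, 0, 0],
    [0, 0, -0.6, 0, 0, 0, 0],
    [-0.11, 1, 0, 0, 0, 0, 0],
    [-0.11, 1, 0, 0, 0, 0, 0],
    [-0.11, 1, 0, 0, 0, 0, 0],
    [-0.11, 1, 0, 0, 0, 0, 0],
    [-0.11, 1, 0, 0, 0, 0, 0],
    [-0.11, 1, 0, 0, 0, 0, 0],
    [-0.11, 1, 0, 0, 0, 0, 0],
  ],
)

```text
time: 12.0
ee_pos: [0.4409, -0.0, 0.3264]
tool_rot: [-3.142, 0.001, -0.0]
force: [-0.6, 0.6, 0.2]
grip_width: 0.002
grasp_force: 0.0
```

Call:
step_arm(
  increments=[
    [-0.05, 0.94, 0, 0, 0, 0, 0],
    [-0.05, 0.94, 0, 0, 0, 0, 0],
    [-0.05, 0.94, 0, 0, 0, 0, 0],
    [-0.05, 0.94, 0, 0, 0, 0, 0],
    [-0.05, 0.94, 0, 0, 0, 0, 0],
    [-0.05, 0.94, 0, 0, 0, 0, 0],
    [-0.05, 0.94, 0, 0, 0, 0, 0],
    [-0.05, 0.94, 0, 0, 0, 0, 0],
    [-0.05, 0.94, 0, 0, 0, 0, 0],
    [-0.05, 0.94, 0, 0, 0, 0, 0],
    [-0.05, 0.94, 0, 0, 0, 0, 0],
    [-0.05, 0.94, 0, 0, 0, 0, 0],
  ],
)

```text
time: 13.2
ee_pos: [0.4228, -0.3385, 0.3263]
tool_rot: [-3.142, 0.001, -0.0]
force: [0.2, -0.3, 0.6]
grip_width: 0.005
grasp_force: 0.0
```

Now descend to z≈0.164.

Call:
step_arm(
  increments=[
    [-0.05, 0, 0.9, 0, 0, 0, 0],
    [0, 0, 0.9, 0, 0, 0, 0],
    [0, 0, 0.9, 0, 0, 0, 0],
    [0, 0, 0.9, 0, 0, 0, 0],
    [0, 0, 0.9, 0, 0, 0, 0],
    [0, 0, 0.9, 0, 0, 0, 0],
    [0, 0, 0, 0, 0, 0, 0],
    [0, 0, 0, 0, 0, 0, 0],
    [0, 0, 0, 0, 0, 0, 0],
    [0, 0, 0, 0, 0, 0, 0],
    [0, 0, 0, 0, 0, 0, 0],
    [0, 0, 0, 0, 0, 0, 0],
  ],
)

```text
time: 14.4
ee_pos: [0.4218, -0.3374, 0.1649]
tool_rot: [3.141, -0.001, 0.001]
force: [0.5, 0.5, 0.1]
grip_width: 0.006
grasp_force: 0.0
```

Call:
step_arm(
  increments=[
    [0, 0, 0, 0, 0, 0, 0],
    [0, 0, 0, 0, 0, 0, 0],
    [0, 0, 0, 0, 0, 0, 0],
    [0, 0, 0, 0, 0, 0, 0],
    [0, 0, 0, 0, 0, 0, 0],
    [0, 0, 0, 0, 0, 0, 0],
    [0, 0, 0, 0, 0, 0, 0],
    [0, 0, 0, 0, 0, 0, 0],
    [0, 0, 0, 0, 0, 0, 0],
    [0, 0, 0, 0, 0, 0, 0],
    [0, 0, 0, 0, 0, 0, 0],
    [0, 0, 0, 0, 0, 0, 0],
  ],
)

```text
time: 15.6
ee_pos: [0.4215, -0.3373, 0.1643]
tool_rot: [-3.142, 0.001, -0.0]
force: [-0.6, -1.1, -0.8]
grip_width: 0.005
grasp_force: 0.0
```

Call:
step_arm(
  increments=[
    [0, 0, 0, 0, 0, 0, 0],
    [0, 0, 0, 0, 0, 0, 0],
    [0, 0, 0, 0, 0, 0, 0],
    [0, 0, 0, 0, 0, 0, 0],
    [0, 0, 0, 0, 0, 0, 0],
    [0, 0, 0, 0, 0, 0, 0],
  ],
)

```text
time: 16.2
ee_pos: [0.4215, -0.3373, 0.1643]
tool_rot: [-3.142, 0.001, 0.0]
force: [0.9, -0.4, 0.3]
grip_width: 0.006
grasp_force: 0.0
```

```bash
python3 - <<'E'
from h import *
c=read_camera("side");cv2.imwrite("pics/s4.png",cv2.resize(c["pixels"][110:270,160:373],(798,600),interpolation=2))
s=observe();print(s["time"],s["ee_pos"],s["force"])
E
```

```text
16.25 [ 0.42153024 -0.33724858  0.16432742] [ 0.06029885 -0.17719747 -0.08529896]
```

View pics/s4.png

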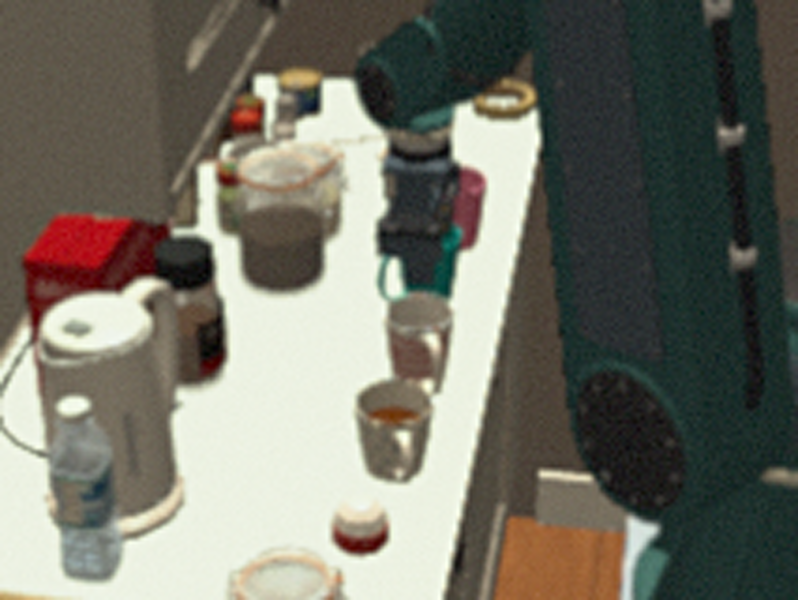

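The fingertips are just above the mouth of the striped mug (crop (420,300)), with a clear gap.

```bash
python3 -c "from workcell import job_done; print(job_done())"
```

```text
the job is handed in; nothing more can be done
None
```

The arm pointed at the yellow tea box, then the sugar jar, then the red-striped mug, holding over two seconds at each about 4 cm above its top. It touched nothing as far as the force readings and pictures show. I handed the job in at about 16 s, still pointing at the striped mug; no verdict came back.

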